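# Hold the laundry-tablet tub open for refilling

## Robot

A 6-joint arm with a two-finger parallel gripper is mounted at the origin on the work surface. World frame = base frame: x ahead of the robot, y to its left, z up, the work surface at z = 0. Lengths are in mm, angles in rad, forces in N, time in s.
With the tool pointing down it reaches from about 275 to 825 mm from the base axis. Payload 5.2 kg.
Tool frame: the origin (TCP) lies at the very end of the fingers, on their centre line; the grasp point (between the pads) lies 19 mm behind it; z points along the fingers, y is the line along which they close (so a half turn about z gives the same grasp; the last joint's range is limited). The gripper opens to 93 mm and grips with 3 to 60 N. Pads are 15 mm wide; open, the fingers measure 128 mm over their backs; the gripper's body (75 mm by 188 mm) begins 65 mm behind the grasp point.
Start: joints at [-1.415, 0.259, 1.535, -0, 1.348, -0.203], TCP at [193.154, -514.972, 218.653] pointing down, gripper open.
Joint ranges: [-3.14, 3.14], [-0.91, 2.08], [0.19, 2.58], [-1.22, 4.36], [0.22, 2.71], [-3.12, 3.12]. Speed limits (rad/s): [2.57, 2.57, 3.14, 3.14, 3.14, 3.14].

## Interface

Orientations are given as [roll, pitch, yaw] about the fixed x, y, z axes, in that order (R = Rz(yaw) Ry(pitch) Rx(roll)).
In Python, from bench import robot gives the robot as it stands. The module is installed in compiled form; this text tells all that it offers. Calls block until the motion is done:
- robot.move_ptp(position, orientation): joint-space move of the TCP to a pose.
- robot.move_linear(position, ori=None, speed=150, f_stop=None): straight line of the TCP; ori=None keeps the orientation; speed is the mean speed in mm/s. With f_stop (N) it stops when the force on the tool has changed by that much, and returns True; else False.
- robot.move_j(angles): joint-space move.
- robot.move_gripper(opening): opening from 0.0 (shut) to 1.0 (fully open); the grip force is fixed at half the most; returns when the fingers have stopped.
- robot.sleep(seconds).
- robot.inverse_kinematics(position, orientation): joint angles nearest the present ones, or None.
- robot.get_image(name): name is "scene" or "top" or "wrist"; returns a dict with "img" (420x560x3 uint8, blue, green, red), "fovy" (degrees; the focal length in pixels is half the picture's height over the tangent of half this angle, whatever the lens; pixels are square), "cx", "cy" (the principal point, pixels), "k1" (the pictures are not rectified: a ray, as slopes to the right and down, at radius r is drawn at 1 + k1 r^2 times it, then the intrinsics apply), "eye" and "orientation" of the camera in the world. Camera axes: x right, y down, z forward; pixel columns grow to the right and rows downward; lengths in mm; the calibration is good to about 2 mm. A picture is of the moment at which its call begins. There is no depth.
A pose or a line that the arm cannot do raises robot.MotionError and nothing moves.
- robot.hand_in(): hands the job in; it is judged then, once.
Readings, each from a call of its own:
- robot.current_t(): time.
- robot.current_qpos(): joint angles.
- robot.current_joint_vel(): joint speeds.
- robot.current_joint_efforts(): joint torques, N m.
- robot.current_tcp_pos(): TCP position.
- robot.current_eef_rot(): TCP orientation.
- robot.current_contact_force(): force on the tool from outside, world axes, zero at the start.
- robot.current_ft_torque(): the same for the moment, N m.
- robot.current_gripper_width(): opening from 0.0 (shut) to 1.0 (fully open).
- robot.current_finger_force(): force on a finger pad.
Only numpy, scipy, OpenCV 4.12 (cv2) and the standard library are available. Lean on these libraries where they do the work, as an engineer would, in place of code of your own. Each camera call takes 0.05 s, during which the arm holds its last target. There are 200 camera calls.

## Task

Lift the orange dosing cap off the lid of the white tub of laundry tablets and gently stand it, mouth down as it is, on the green mat, wholly on the mat. Then raise the tub's blue lid by its red handle to 55 degrees from closed (within about 5 degrees) and finish still holding it there by the handle, so that I can pour tablets in; the lid falls shut if let go. Leave the bottle, the bowl and the jar alone.

Things in the scene. Friction and masses are not known exactly. Their poses are not given: they have to be found in the camera images.
- tub: White enamelled open-topped tub, fixed to the bench, 170 (its x) by 200 (its y) by 110 mm high, wall 4 mm, with tablets inside. Origin at the centre of its underside; its x axis points level from the handle side to the hinge side, y along the hinge, z up.
- lid (a joint): Hinge of the tub's blue lid, in rad: 0 closed, grows as the handle side rises, stop at 1.9 (55 degrees is 0.96). The 0.25 kg (it varies some 25 percent) lid swings freely and falls shut by its weight from anywhere near 55 degrees. The lid is a 174 by 204 mm plate 6 mm thick lying on the rim, underside 110 mm above the bench when closed. On it, 80 mm from the hinge line and midway along it, stands a steel stub 32 mm across and 18 mm high over which the cap is parked.
- lid_hinge (a point): Point on the hinge axis midway along it, at the tub's far rim (tub frame x +85, y 0, z +110 mm). The axis runs along the tub's y.
- lid_handle (a point): Middle of the lid's handle: a round red bar 12 mm thick and 100 mm long, parallel to the hinge, carried at both ends by thin steel wires. Closed, it lies 200 mm from the hinge axis towards the tub's -x and 34 mm above it (28 mm above the lid's top, 30 mm out from the tub's front wall), so fingers can straddle it from above across the bar, and the bar can turn between them as the lid rises. Moves with the lid.
- cap: Loose orange plastic dosing cap, a round cup 54 mm across and 45 mm high, wall 3 mm, about 40 g, parked mouth down over the stub on the lid with up to 8 mm of play. Origin at the centre of its mouth (underside as it stands), z up through its closed top. While parked it stands on the lid's top face, 116 mm above the bench.
- mat: Green plastic mat, 120 by 120 by 6 mm, fixed flat on the bench. Origin at the centre of its underside, x and y along its edges.
- softener: Blue bottle 68 mm across and 190 mm high, a bystander. Origin at the centre of its underside.
- bowl: White ceramic bowl 90 mm across and 50 mm high, a bystander. Origin at the centre of its underside.
- jar: Glass jar with a steel cap, 72 mm across and 110 mm high, a bystander. Origin at the centre of its underside.
There are look-alikes about, which are no part of the job. Several things have the shape of the cap; the one meant has the colours described above. What is meant by the mat is not grey, and is the smaller of those in its own colour.

How it is judged (in metres and radians):
On the way, in this order (a step that is already met when the one before it is completed fails the run):
1. the cap is lifted clear of the lid's stub while the lid stays shut (z of cap in the frame of tub above 0.136 m and value of joint lid below 0.1 rad and contact force between the fingers and cap above 0.1 N), for 0.1 s.
2. the cap stands mouth down on the green mat, let go, with the lid still shut (x of cap in the frame of mat between -0.035 and 0.035 m and y of cap in the frame of mat between -0.035 and 0.035 m and z of cap in the frame of mat between 0.001 and 0.011 m and angle between cap's own z axis and vertical below 0.12 rad and linear speed of cap below 0.03 m/s and contact force between the fingers and cap below 0.05 N and value of joint lid below 0.1 rad), for 0.2 s.
At the end, for the whole second after the job is handed in: The lid is held still at 55 degrees (0.96 rad) within 6 degrees by the fingers at the handle (grasp point within 40 mm of its middle), with nothing else propping it, and the cap stands mouth down on the green mat, its centre within 35 mm of the mat's centre along both edges, at rest and let go (value of joint lid between 0.855 and 1.065 rad and velocity of joint lid between -0.05 and 0.05 rad/s and contact force between the fingers and lid above 0.3 N and distance between the grasp point and lid_handle below 0.04 m and contact force between lid and softener below 0.05 N and contact force between lid and bowl below 0.05 N and contact force between lid and jar below 0.05 N and contact force between each of lid, the fingers and cap below 0.05 N and x of cap in the frame of mat between -0.035 and 0.035 m and y of cap in the frame of mat between -0.035 and 0.035 m and z of cap in the frame of mat between 0.001 and 0.011 m and angle between cap's own z axis and vertical below 0.12 rad and linear speed of cap below 0.03 m/s); the arm keeps its last pose, push and grip.
It fails at once if the cap is dropped or thrown (over 0.7 m/s out of the fingers) (linear speed of cap above 0.7 m/s and contact force between the fingers and cap below 0.05 N).
It fails at once if the softener is pushed over 25 mm or tipped (distance of softener from where it was at the start of the episode above 0.025 m or angle between softener's own z axis and vertical above 0.3 rad).
It fails at once if the bowl is pushed over 25 mm or tipped (distance of bowl from where it was at the start of the episode above 0.025 m or angle between bowl's own z axis and vertical above 0.3 rad).
It fails at once if the jar is pushed over 25 mm or tipped (distance of jar from where it was at the start of the episode above 0.025 m or angle between jar's own z axis and vertical above 0.3 rad).
It also fails if it takes over 54 s, if anything falls off the work surface, if the arm or the gripper's body presses on something with over 40 N, if the wrist force passes 120 N, or if a joint passes its speed limit or range.

## Working session

There is one attempt and no reset: what is moved stays moved. The work goes in short steps, each a Python script; the robot and the scene stay as the last script left them, time stands still between calls to the robot, and variables do not carry over. Pictures are saved under pics/ and viewed, at most 10 in all, crops included, and the job is handed in when it is done.

```bash
mkdir -p pics
cat > h.py <<'E'
import numpy as np, cv2
from bench import robot
from scipy.spatial.transform import Rotation as R
def cam(d):
    o=d["orientation"]; o=np.array(o,float)
    M=R.from_euler('xyz',o).as_matrix() if o.size==3 else o.reshape(3,3)
    f=d["img"].shape[0]/2/np.tan(np.radians(d["fovy"])/2)
    return np.array(d["eye"],float),M,f
def pix(d,u,v,z):
    "world point on plane z seen at pixel"
    e,M,f=cam(d)
    q=np.array([(u-d["cx"])/f,(v-d["cy"])/f]); s=q.copy()
    for _ in range(50): s=q/(1+d["k1"]*(s@s))
    r=M@np.array([*s,1]); return e+r*(z-e[2])/r[2]
def proj(d,p):
    e,M,f=cam(d); c=M.T@(np.array(p,float)-e); s=c[:2]/c[2]; s=s*(1+d["k1"]*(s@s))
    return s*f+[d["cx"],d["cy"]]
E
python3 - <<'E'
from h import *
for n in("scene","top"):
    d=robot.get_image(n); cv2.imwrite(f"pics/{n}.png",d["img"]); print(n,{k:v for k,v in d.items() if k!="img"})
    import pickle; pickle.dump(d,open(n+".pkl","wb"))
E
```

```text
scene {'fovy': 50.802228084394024, 'cx': 280.9268318469507, 'cy': 215.75673329765357, 'k1': -0.015988674517656065, 'eye': array([1296.589842  ,  690.29166993, 1038.39338788]), 'orientation': array([-2.30970247, -0.00398378,  2.29513445])}
top {'fovy': 43.86591697340659, 'cx': 273.19136028957263, 'cy': 205.17880592623783, 'k1': -0.1162839435887786, 'eye': array([ 255.11752362,   11.81498702, 1592.65136116]), 'orientation': array([-2.95008566,  0.00331647, -1.57087746])}
```

View pics/top.png

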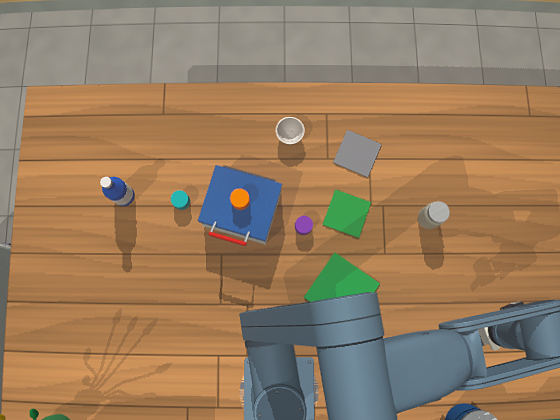

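View pics/scene.png

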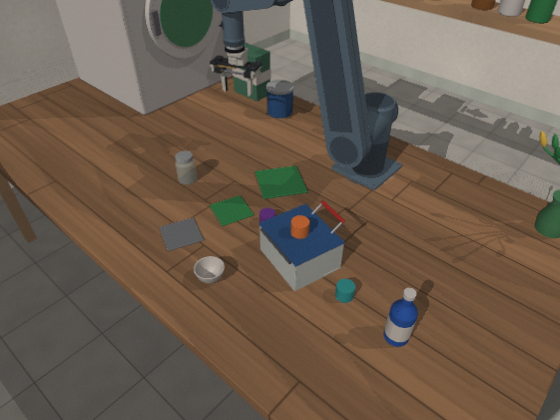

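The top picture shows three cap shapes: orange on the blue lid (239,198), teal (180,199) and purple (304,225). It also shows three mats: small green (347,214), larger green partly under the arm (342,280) and grey (357,153). I choose the orange cap and the small green mat. The red bar is at about (228,239), the bowl at (290,130), the jar at (434,213) and the bottle at (117,191). The scene view agrees: orange cap (300,227), small green mat (231,210).

```bash
cat > m.py <<'E'
from h import *
import pickle
d=pickle.load(open("top.pkl","rb")); im=d["img"]; hsv=cv2.cvtColor(im,cv2.COLOR_BGR2HSV)
def seg(lo,hi,c,r):
    m=cv2.inRange(hsv,lo,hi); k=np.zeros_like(m); cv2.circle(k,c,r,255,-1); m&=k
    n,l,s,_=cv2.connectedComponentsWithStats(m); i=1+np.argmax(s[1:,4]); 
    return max(cv2.findContours((l==i).astype('uint8'),0,1)[0],key=cv2.contourArea)[:,0]
def rect(ct,z):
    w=np.array([pix(d,u,v,z)[:2] for u,v in ct],np.float32); return cv2.minAreaRect(w)
mat=rect(seg((40,80,40),(85,255,255),(347,214),40),6)
lid=rect(cv2.convexHull(seg((100,100,40),(125,255,255),(240,203),60))[:,0],116)
bar=rect(seg((0,150,100),(6,255,255),(228,238),35),144)
cap=rect(seg((7,180,150),(18,255,255),(239,196),18),161)
for n in("mat","lid","bar","cap"): print(n,eval(n))
for n,p in dict(softener=(120,196),bowl=(290,130),jar=(434,213),big=(342,280),teal=(180,199),purple=(304,225)).items(): print(n,pix(d,*p,40).round())
x0,y0=190,150
c=cv2.resize(im[y0:y0+110,x0:x0+190],None,fx=4,fy=4,interpolation=cv2.INTER_CUBIC)
for r,z in((mat,6),(lid,116),(bar,144),(cap,161)):
    q=np.array([(proj(d,[*b,z])-[x0,y0])*4 for b in cv2.boxPoints(r)]).astype(int); cv2.polylines(c,[q],True,(255,255,255),1)
cv2.imwrite("pics/crop.png",c)
E
python3 m.py
```

```text
mat ((537.5704345703125, -210.2227783203125), (119.75994873046875, 119.97457122802734), 69.6077880859375)
lid ((551.071044921875, 113.39313507080078), (202.8596649169922, 173.5596466064453), 73.6624984741211)
bar ((441.7142639160156, 145.90281677246094), (111.48189544677734, 11.888132095336914), 73.62696838378906)
cap ((552.0382080078125, 111.03418731689453), (54.48820495605469, 47.80548095703125), 0.894071638584137)
softener [585. 488.  40.]
bowl [796. -36.  40.]
jar [ 531. -474.   40.]
big [ 330. -187.   40.]
teal [576. 301.  40.]
purple [495. -76.  40.]
```

View pics/crop.png

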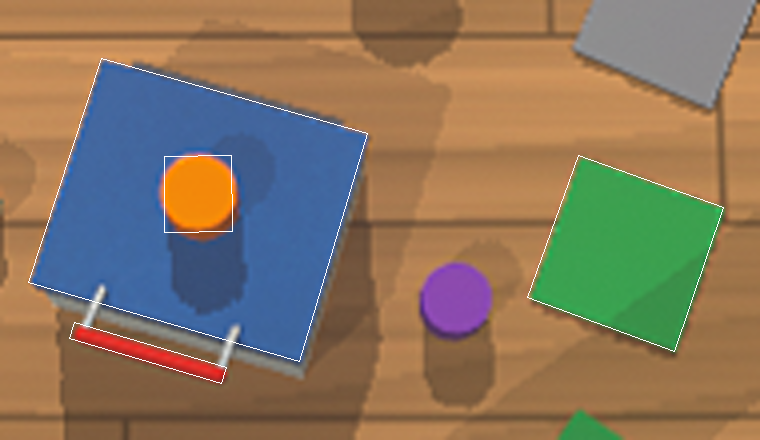

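Sizes check out: lid 203x174, mat 120x120, and the bar lies 114 mm from the lid's centre. The crop confirms the orange cap at about (239.8,197.9) and the small green mat at about (347,214). Next I pick the cap.

```bash
cat >> h.py <<'E'
YAW=np.radians(73.64)
def pickori():
    for y in (YAW,YAW-np.pi):
        if robot.inverse_kinematics([441,146,128],[np.pi,0,y]) is not None and robot.inverse_kinematics([538,-210,200],[np.pi,0,y]) is not None: return [np.pi,0,y]
E
python3 - <<'E'
from h import *
import pickle
d=pickle.load(open("top.pkl","rb"))
c=pix(d,239.8,197.9,161); print("cap",c.round(1))
for y in (YAW,YAW-np.pi): print([robot.inverse_kinematics(p,[np.pi,0,y]) for p in ([552,111,130],[441,146,128],[538,-210,20])])
o=pickori(); print(o)
x,y=c[:2]
robot.move_ptp([x,y,260],o); robot.move_gripper(1.0)
robot.move_linear([x,y,180],speed=120)
st=robot.move_linear([x,y,126],speed=50,f_stop=5); print("touch",st,robot.current_tcp_pos())
if not st:
    robot.move_gripper(0.0); print(robot.current_gripper_width()*93,robot.current_finger_force())
    robot.move_linear([x,y,240],speed=70); print(robot.current_gripper_width()*93,robot.current_finger_force(),robot.current_t())
cv2.imwrite("pics/lift.png",robot.get_image("scene")["img"])
E
```

```text
cap [553.6 110.2 161. ]
[array([ 3.62305651e-04,  3.55426682e-01,  1.62772700e+00, -4.44089210e-16,
        1.15843897e+00,  2.85898171e-01]), array([ 7.88711506e-02,  1.92261510e-01,  1.86233352e+00, -4.44089210e-16,
        1.08699763e+00,  3.64407016e-01]), array([-5.65193885e-01,  5.08459897e-01,  1.69909357e+00, -4.44089210e-16,
        9.34039186e-01, -2.79658020e-01])]
[array([ 3.62305651e-04,  3.55426682e-01,  1.62772700e+00,  0.00000000e+00,
        1.15843897e+00, -2.85569448e+00]), array([ 0.07887115,  0.19226151,  1.86233352,  0.        ,  1.08699763,
       -2.77718564]), array([-5.65193885e-01,  5.08459897e-01,  1.69909357e+00, -4.44089210e-16,
        9.34039186e-01,  2.86193463e+00])]
[3.141592653589793, 0, np.float64(1.2852604611686242)]
touch False [553.83789221 110.24527203 126.38098343]
54.13946732260009 30.000084210187197
54.49298560857369 29.99996731057763 7.4
```

View pics/lift.png

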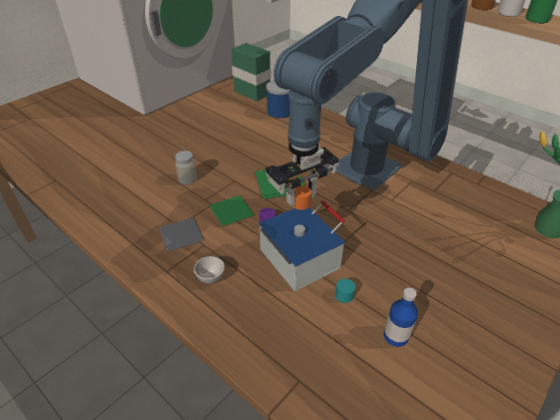

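The cap (303,200) is in the fingers at 54 mm width, the stub (299,231) is bare and the lid is shut. Next I place it on the mat.

Run:
```python
from h import *
x,y=537.6,-210.2
o=pickori()
robot.move_linear([x,y,240],speed=150)
robot.move_linear([x,y,50],speed=100); robot.sleep(.2)
st=robot.move_linear([x,y,13],speed=20,f_stop=2); print(st,robot.current_tcp_pos(),robot.current_gripper_width()*93)
robot.move_gripper(0.85); robot.sleep(.3)
robot.move_linear([x,y,150],speed=100)
robot.move_linear([500,-40,230],speed=200)
print(robot.current_t())
d=robot.get_image("top"); hsv=cv2.cvtColor(d["img"],cv2.COLOR_BGR2HSV)
m=cv2.inRange(hsv,(5,150,90),(20,255,255)); m[:, :320]=0; m[:,380:]=0; m[:180]=0; m[240:]=0
c=cv2.minEnclosingCircle(np.argwhere(m)[:,::-1].astype(np.float32)); p=pix(d,*c[0],45); print(c,p)
a=np.radians(69.6); v=p[:2]-[x,y]; print("in mat",v@[np.cos(a),np.sin(a)],v@[-np.sin(a),np.cos(a)])
cv2.imwrite("pics/placed.png",d["img"])
```

```text
True [ 537.59703771 -210.16128229   16.02410282] 54.644502283639284
17.0417
((339.0, 214.0), 18.384876251220703) [ 527.92676461 -181.64377533   45.        ]
in mat 23.393415602452425 19.020451010669166
```

View pics/placed.png

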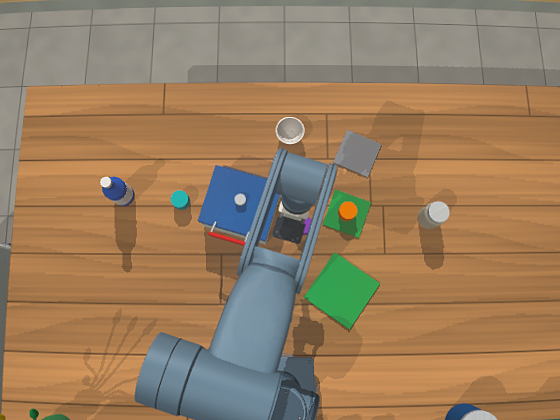

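The cap's top at (348,211) sits centred on the small green mat (my colour mask had caught some wood). The lid is shut and its red bar at (227,239) is free. Next I grasp the bar and lift along the arc.

Run:
```python
from h import *
print("expected cap top px",proj(robot.get_image("top"),[537.6,-210.2,51]))
o=pickori(); bx,by=441.7,145.9
ax=np.array([np.cos(np.radians(-16.36)),np.sin(np.radians(-16.36))])
hinge=np.array([bx,by])+200*ax
robot.move_ptp([bx,by,230],o); robot.move_gripper(0.6)
robot.move_linear([bx,by,160],speed=120)
st=robot.move_linear([bx,by,126],speed=50,f_stop=5); print(st,robot.current_tcp_pos())
if not st:
    robot.move_gripper(0.0); print("w",robot.current_gripper_width()*93,robot.current_finger_force(),robot.current_contact_force())
    r,a0=np.hypot(200,34),np.arctan2(34,200)
    for th in np.radians(np.arange(5,56,5)):
        q=hinge-r*np.cos(a0+th)*ax
        robot.move_linear([*q,110+r*np.sin(a0+th)-18],speed=50)
        print(round(np.degrees(th)),robot.current_contact_force().round(1) if hasattr(robot.current_contact_force(),'round') else robot.current_contact_force(),round(robot.current_gripper_width()*93,1))
print(robot.current_tcp_pos(),robot.current_t())
cv2.imwrite("pics/open.png",robot.get_image("scene")["img"])
```

```text
expected cap top px [348.61341367 210.47851933]
False [441.89063207 145.89438437 126.09344307]
w 11.333058234895551 30.00086635351181 [-4.15510212  2.83507225  4.27389396]
5 [-6.3  3.6  0.1] 10.8
10 [-6.6  2.6  1.3] 11.0
15 [-7.8  3.1  2.6] 11.1
20 [-9.2  2.5  3.3] 11.2
25 [-10.7   2.    4.9] 11.4
30 [-12.    3.    8.5] 10.6
35 [-13.9   3.4  10.7] 10.9
40 [-12.2   2.2  13.4] 10.9
45 [-9.3  1.3 12.5] 11.2
50 [-7.5  1.6 10.3] 10.9
55 [-3.3  1.2  7.3] 11.2
[550.55540637 113.87249586 277.61563229] 26.4
```

View pics/open.png

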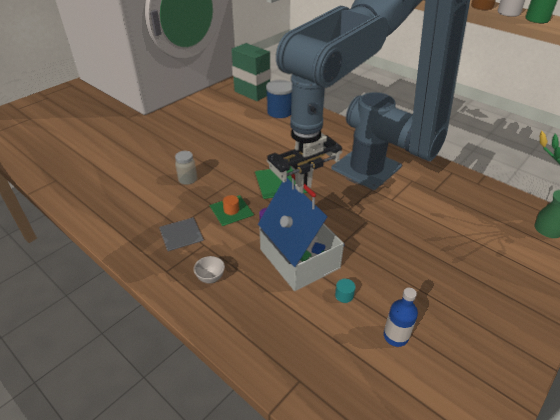

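The lid is up and held by the bar (307,192), and the cap stands on the mat (231,205). I now measure the lid angle by fitting the plate's outline.

Run:
```python
from h import *
ax=np.array([np.cos(np.radians(-16.36)),np.sin(np.radians(-16.36)),0]); ay=np.array([-ax[1],ax[0],0]); az=np.array([0,0,1.])
h=np.array([441.7,145.9,110])+200*ax
d=robot.get_image("scene"); hsv=cv2.cvtColor(d["img"],cv2.COLOR_BGR2HSV)
m=cv2.inRange(hsv,(100,100,40),(125,255,255)); k=np.zeros_like(m); k[180:265,255:330]=1; m=m*k
n,l,s,_=cv2.connectedComponentsWithStats(m); m=(l==1+np.argmax(s[1:,4])).astype('uint8')
m=cv2.fillPoly(np.zeros_like(m),[cv2.convexHull(np.argwhere(m)[:,::-1].astype(np.int32))],1)
res=[]
for t in np.arange(40,70,.5):
    c,s_=np.cos(np.radians(t)),np.sin(np.radians(t)); eo=-c*ax+s_*az; en=s_*ax+c*az
    P=[proj(d,h+eo*a+ay*b+en*z) for a in(-2,172) for b in(-102,102) for z in (0,6)]
    q=cv2.fillPoly(np.zeros_like(m),[cv2.convexHull(np.array(P).round().astype(np.int32))],1)
    res.append(((q&m).sum()/(q|m).sum(),t))
print(sorted(res)[-6:],robot.current_contact_force(),robot.current_tcp_pos(),robot.current_t())
```

```text
[(np.float64(0.9450613676212741), np.float64(57.0)), (np.float64(0.9456140350877194), np.float64(55.0)), (np.float64(0.9476795743422998), np.float64(57.5)), (np.float64(0.951736315479694), np.float64(56.0)), (np.float64(0.9520426287744227), np.float64(58.0)), (np.float64(0.9530280649926145), np.float64(56.5))] [-3.8868972   0.84257179  7.20555339] [550.388425   113.87941089 277.52481114] 26.5
```

```bash
python3 -c "
from bench import robot
robot.sleep(0.5); print(robot.hand_in())"
```

```text
the job is handed in; nothing more can be done
None
```

The orange cap stands mouth down at the centre of the small green mat, and the arm is holding the lid by its red handle at about 56 degrees (measured from the scene camera, give or take 1.5); the job is handed in at about 27 s, and the hand-in returned no verdict.

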